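Load four flange covers onto the vacuum pods of a dispensing stage

TASK

Load the stage for the sealant run: set each of the four loose covers, spigot up, on the vacuum pod of its own shape and size (large round, small round, square, oval). Each must sit flat on its pod, well centred, and the square and oval ones must be turned to line up with their pods, so that no bolt hole lies over the rubber. Leave the spanner and the sealant cartridge where they lie.

Things in the scene. Friction and masses are not known exactly. Their poses are not given: they have to be found in the camera images.
- cover_round_spigot (a point): Large round cover: flange diameter 84 mm with six small bolt holes, spigot diameter 36 mm. Loose dark metal cover, up to 0.5 kg, standing on the base plate: flange 8 mm thick, above it a plain round spigot 40 mm tall (48 mm in all). This point: middle of the spigot on its axis, 28 mm above the flat underside, 20 mm above the flange's upper face; z up.
- cover_small_spigot (a point): Small round cover: flange diameter 60 mm with three small bolt holes, spigot diameter 28 mm. Loose dark metal cover, up to 0.5 kg, standing on the base plate: flange 8 mm thick, above it a plain round spigot 40 mm tall (48 mm in all). This point: middle of the spigot on its axis, 28 mm above the flat underside, 20 mm above the flange's upper face; z up.
- cover_square_spigot (a point): Square cover: flange 68 x 68 mm with rounded corners and four bolt holes, spigot diameter 36 mm. x and y lie along the flange's sides. Loose dark metal cover, up to 0.5 kg, standing on the base plate: flange 8 mm thick, above it a plain round spigot 40 mm tall (48 mm in all). This point: middle of the spigot on its axis, 28 mm above the flat underside, 20 mm above the flange's upper face; z up.
- cover_oval_spigot (a point): Oval cover: flange 100 x 54 mm with straight sides and half-round ends and two bolt holes, spigot diameter 36 mm. x lies along the flange's length, y across it. Loose dark metal cover, up to 0.5 kg, standing on the base plate: flange 8 mm thick, above it a plain round spigot 40 mm tall (48 mm in all). This point: middle of the spigot on its axis, 28 mm above the flat underside, 20 mm above the flange's upper face; z up.
- pod_round_top (a point): Fixed vacuum pod, 22 mm high, black rubber top, on the stage's 290 mm square aluminium plate (its upper face 48 mm above the base plate). This point: centre of the pod's flat top, 70 mm above the base plate; z up. Large round top, diameter 52 mm: for the large round cover.
- pod_small_top (a point): Fixed vacuum pod, 22 mm high, black rubber top, on the stage's 290 mm square aluminium plate (its upper face 48 mm above the base plate). This point: centre of the pod's flat top, 70 mm above the base plate; z up. Small round top, diameter 30 mm: for the small round cover.
- pod_square_top (a point): Fixed vacuum pod, 22 mm high, black rubber top, on the stage's 290 mm square aluminium plate (its upper face 48 mm above the base plate). This point: centre of the pod's flat top, 70 mm above the base plate; z up. Square top, 44 x 44 mm, x and y along its sides: for the square cover, which fits at any quarter turn.
- pod_oval_top (a point): Fixed vacuum pod, 22 mm high, black rubber top, on the stage's 290 mm square aluminium plate (its upper face 48 mm above the base plate). This point: centre of the pod's flat top, 70 mm above the base plate; z up. Oval top, 62 x 30 mm, x along its length: for the oval cover, which fits either way round.
- wrench: Bystander: open-ended spanner, 160 mm long, lying on the base plate; origin under its middle, x along it.
- cartridge: Bystander: blue sealant cartridge, 142 mm long, barrel 33 mm thick, 54 mm wide finger flange at the back, lying on the base plate; origin on the base plate under its middle, x along it towards its white tip cap.
Mind the look-alikes: they are no part of the job. Leave any pink or purple look-alike of the part that bears cover_oval_spigot alone. Leave any orange or turquoise look-alike of the part that bears cover_round_spigot alone.

How it is judged (in metres and radians):
At the end, for the whole second after the job is handed in: Each cover rests flat, upright (0.08 rad) and seated (3 mm) on the pod of its own outline, its axis within 8 mm of the pod's centre; square and oval covers lined up with their pods within 0.2 rad (square at any quarter turn, oval either way round); all at rest (horizontal distance between cover_round_spigot and pod_round_top below 0.008 m and z of cover_round_spigot in the frame of pod_round_top between 0.025 and 0.031 m and angle between each of cover_round_spigot, cover_small_spigot, cover_square_spigot, cover_oval_spigot's own z axis and vertical below 0.08 rad and linear speed of each of cover_round, cover_small, cover_square, cover_oval below 0.01 m/s and horizontal distance between cover_small_spigot and pod_small_top below 0.008 m and z of cover_small_spigot in the frame of pod_small_top between 0.025 and 0.031 m and horizontal distance between cover_square_spigot and pod_square_top below 0.008 m and z of cover_square_spigot in the frame of pod_square_top between 0.025 and 0.031 m and (angle between the x axis of cover_square_spigot and the x axis of pod_square_top, either way round below 0.2 rad or angle between the x axis of cover_square_spigot and the y axis of pod_square_top, either way round below 0.2 rad) and horizontal distance between cover_oval_spigot and pod_oval_top below 0.008 m and z of cover_oval_spigot in the frame of pod_oval_top between 0.025 and 0.031 m and angle between the x axis of cover_oval_spigot and the x axis of pod_oval_top, either way round below 0.2 rad); the robot touches nothing.
It fails at once if the spanner or the sealant cartridge is pushed out of its place (over 20 mm) (distance of any of wrench, cartridge from where it was at the start of the episode above 0.02 m).
It also fails if it takes over 128 s, if anything falls off the work surface, if the arm or the gripper's body presses on something with over 40 N, if the wrist force passes 120 N, or if a joint passes its speed limit or range.

ROBOT

A 6-joint arm with a two-finger parallel gripper is mounted at the origin on the work surface. World frame = base frame: x ahead of the robot, y to its left, z up, the work surface at z = 0. Lengths are in mm, angles in degrees, forces in N, time in s.
With the tool pointing down it reaches from about 325 to 925 mm from the base axis. Payload 3.1 kg.
Tool frame: the origin (TCP) lies at the very end of the fingers, on their centre line; the grasp point (between the pads) lies grasp_offset behind it (grasp_offset is the distance from the TCP to the grasp point, in mm); z points along the fingers, y is the line along which they close (so a half turn about z gives the same grasp; the last joint's range is limited). The gripper opens to 85 mm and grips with 20 to 120 N. Pads are 22 mm wide; open, the fingers measure 114 mm over their backs; the gripper's body (76 mm by 85 mm) begins 54 mm behind the grasp point. The pads swing forward as they close: fully open they stand 13 mm farther back than shut.
Start: joints at [57.399, 12.427, 92.441, -0, 75.132, -6.429], TCP at [275.658, 560.938, 203.1] pointing down, gripper open.
Joint ranges: [-157.48, 157.48], [-44.54, 120.13], [17.64, 146.25], [-64.5, 244.5], [7.68, 150.69], [-147.95, 147.95]. Speed limits (degrees/s): [159.86, 159.86, 180, 180, 180, 180].

INTERFACE

Orientations are given as [roll, pitch, yaw] about the fixed x, y, z axes, in that order (R = Rz(yaw) Ry(pitch) Rx(roll)).
In Python, from station import * gives the robot as it stands. Calls block until the motion is done:
- goto(position, orientation): joint-space move of the TCP to a pose.
- move_l(position, attitude=None, speed=150): straight line of the TCP; attitude=None keeps the orientation; speed is the mean speed in mm/s.
- move_j(angles): joint-space move.
- grip(opening, squeeze=None): finger opening in mm; squeeze is the grip in N (None keeps the last); returns when the fingers have stopped.
- wait(seconds).
- solve_ik(position, orientation): joint angles nearest the present ones, or None.
- get_obs(): the state.
- get_image(name): name is "side" or "top" or "wrist"; returns the picture (400x640x3 uint8, red, green, blue); there is no depth.
- get_calibration(name): a dict with "fx", "fy", "cx", "cy" (pixels), "R" (3x3) and "t" (3): a world point X has camera coordinates R X + t; the wrist camera has in their place "mount" (4x4, takes a point from camera to tool coordinates, whose origin is the TCP and whose axes are the flange's). Camera axes: x right, y down, z forward; pixel columns grow to the right and rows downward; lengths in mm; the calibration is good to about 2 mm. A picture is of the moment at which its call begins: read the wrist's pose just before it. get_calibration takes no time and is no camera call.
A pose or a line that the arm cannot do raises Unreachable and nothing moves.
- sign_off(): hands the job in; it is judged then, once.
Trained networks look in the newest picture that a camera, given by its name, has taken for a name from the list of things; names that differ only in an ending like _2 or _b are one class to them, and where a whole thing is asked for, a point or a joint stands for the part that bears it (a point fixed in the world has none). Each returns a list of dicts, best first, with "score" (0 to 1); they miss things now and then, are a little off and sometimes report something else, mostly with a low value. They report only what shows in the picture. A call takes as long as a camera call. They do not tell look-alikes from the thing itself.
- spot_in(name, camera): "extent" ([centre column, centre row, width, height] in pixels, round what is visible of it).
- regions_of(name, camera): "region" (400x640 bool, what is visible of it) and "extent" ([centre column, centre row, width, height] in pixels, round what is visible of it).
The state is a dict: "t": time; "joint_pos": joint angles; "qvel": joint speeds; "effort": joint torques, N m; "tcp_pos": TCP position; "ee_rot": TCP orientation; "wrist_force": force on the tool from outside, world axes, zero at the start; "moment": the same for the moment, N m; "grip_width": finger opening in mm; "grip_force": force on a finger pad.
Only numpy, scipy, OpenCV 4.12 (cv2) and the standard library are available. Lean on these libraries where they do the work, as an engineer would, in place of code of your own. Each camera call takes 0.05 s, during which the arm holds its last target. There are 200 camera calls.

## Working session

There is one attempt and no reset: what is moved stays moved. The work goes in short steps, each a Python script; the robot and the scene stay as the last script left them, time stands still between calls to the robot, and variables do not carry over. Pictures are saved under pics/ and viewed, at most 14 in all, crops included, and the job is handed in when it is done.

```bash
mkdir -p pics; ls
python3 - <<'E'
from station import *
import cv2
for n in("top","side"):
    cv2.imwrite(f"pics/{n}0.png",get_image(n)[:,:,::-1])
    c=get_calibration(n);print(n,c)
    for k in ["cover_round_spigot","cover_small_spigot","cover_square_spigot","cover_oval_spigot","pod_round_top","pod_small_top","pod_square_top","pod_oval_top","wrench","cartridge"]:
        print(k,[( [round(float(v)) for v in d["extent"]],round(d["score"],2)) for d in spot_in(k,n)])
print(get_calibration("wrist"));o=get_obs();print(o)
E
```

```text
pics
top {'fx': 493.1354312233089, 'fy': 493.1354312233089, 'cx': 315.02239053588346, 'cy': 198.00213019355368, 'R': array([[ 0.01296644, -0.99971257, -0.02016531],
       [-0.99158558, -0.01025803, -0.12904573],
       [ 0.12880178,  0.02166889, -0.99143359]]), 't': array([ -74.95401093,  494.01749041, 1216.73794926])}
cover_round_spigot [([336, 217, 34, 24], 0.69), ([400, 316, 38, 33], 0.58), ([374, 264, 38, 31], 0.56)]
cover_small_spigot [([402, 221, 23, 28], 0.66)]
cover_square_spigot [([398, 155, 27, 29], 0.83)]
cover_oval_spigot [([381, 108, 33, 40], 0.87), ([336, 156, 27, 35], 0.82), ([444, 135, 32, 35], 0.57)]
pod_round_top [([182, 151, 27, 23], 0.79)]
pod_small_top [([178, 206, 16, 12], 0.56)]
pod_square_top [([236, 159, 24, 20], 0.69)]
pod_oval_top [([227, 209, 19, 25], 0.64)]
wrench [([455, 197, 19, 61], 0.73)]
cartridge [([340, 98, 20, 61], 0.79)]
side {'fx': 402.1453664414826, 'fy': 402.1453664414826, 'cx': 316.0159548722399, 'cy': 194.08958265118608, 'R': array([[ 0.93288857, -0.35974662, -0.01735764],
       [-0.22353067, -0.54052086, -0.81109262],
       [ 0.28240566,
[... 1009 characters left out ...]
,
         1.00000000e+00]])}
{'t': 1.1, 'joint_pos': array([ 5.73990879e+01,  1.24267807e+01,  9.24412350e+01, -1.12063773e-03,
        7.51307391e+01, -6.42537959e+00]), 'qvel': array([-0.07592562,  0.03249249,  0.02539701, -0.07196795, -0.0220998 ,
       -0.05063286]), 'effort': array([-7.55406404e-05, -3.96911645e+01, -3.04256666e+01, -2.95754171e-04,
        9.02921638e-04, -1.74346860e-05]), 'tcp_pos': array([275.66500742, 560.94071498, 203.10550961]), 'ee_rot': array([1.79998884e+02, 1.21565711e-03, 1.53824755e+02]), 'wrist_force': array([0.76999377, 0.48779235, 0.39202644]), 'moment': array([-0.04508847,  0.0181919 ,  0.00526689]), 'grip_force': 0.0, 'grip_width': 85.35479003667217}
```

Run:
```python
import cv2
a=cv2.imread("pics/top0.png")[70:350,140:500];cv2.imwrite("pics/top0c.png",cv2.resize(a,(771,600),interpolation=cv2.INTER_CUBIC))
```

```text
(no output)
```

View pics/top0c.png

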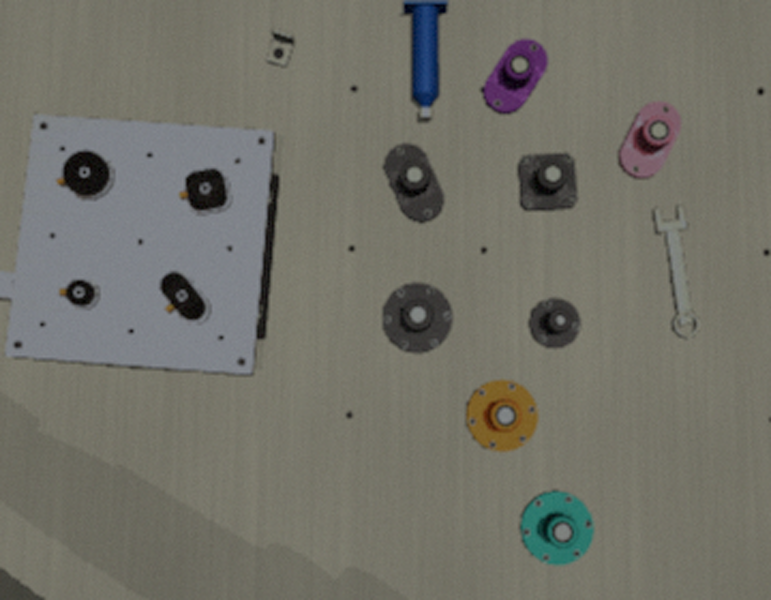

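View pics/side0.png

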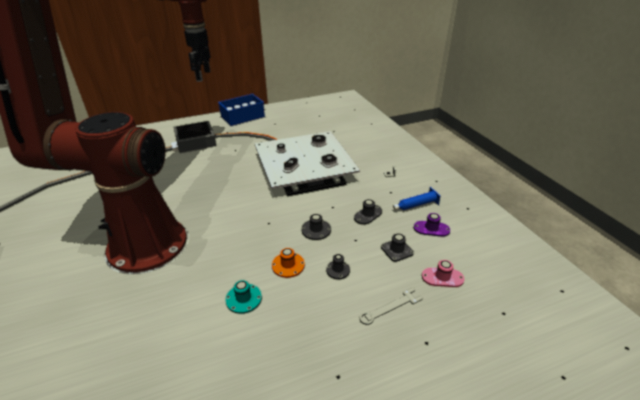

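```bash
cat > h.py <<'E'
from station import *
import numpy as np, cv2
from scipy.spatial.transform import Rotation as Rot
from scipy.optimize import minimize
def cam(name):
    c=get_calibration(name)
    if name!="wrist": return c,c["R"],c["t"]
    o=get_obs();T=np.eye(4);T[:3,:3]=Rot.from_euler("xyz",o["ee_rot"],degrees=True).as_matrix();T[:3,3]=o["tcp_pos"]
    W=np.linalg.inv(T@c["mount"]);return c,W[:3,:3],W[:3,3]
def proj(C,X):
    c,R,t=C;p=np.asarray(X,float)@R.T+t
    return np.c_[c["fx"]*p[:,0]/p[:,2]+c["cx"],c["fy"]*p[:,1]/p[:,2]+c["cy"]]
def back(C,uv,z):
    c,R,t=C;d=R.T@np.array([(uv[0]-c["cx"])/c["fx"],(uv[1]-c["cy"])/c["fy"],1]);o=-R.T@t
    return (o+d*(z-o[2])/d[2])[:2]
def stadium(L,W):
    a=np.linspace(-np.pi/2,np.pi/2,24);r=W/2;d=(L-W)/2
    p=np.c_[d+r*np.cos(a),r*np.sin(a)];return np.r_[p,-p]
def sq(s,r):
    a=np.linspace(0,np.pi/2,8);q=np.c_[s/2-r+r*np.cos(a),s/2-r+r*np.sin(a)]
    return np.vstack([q@np.array([[np.cos(k),np.sin(k)],[-np.sin(k),np.cos(k)]]) for k in np.arange(4)*np.pi/2])
circ=lambda d:stadium(d,d)
# solids: list of (outline, z0, z1)
M={"cover_round":[(circ(84),0,8),(circ(36),8,48)],"cover_small":[(circ(60),0,8),(circ(28),8,48)],
"cover_square":[(sq(68,10),0,8),(circ(36),8,48)],"cover_oval":[(stadium(100,54),0,8),(circ(36),8,48)],
"pod_round":[(circ(52),48,70)],"pod_small":[(circ(30),48,70)],"pod_square":[(sq(44,8),48,70)],"pod_oval":[(stadium(62,30),48,70)]}
SYM={"square":90,"oval":180}
def sil(C,k,p,dz=0,s=4):
    m=np.zeros((400*s,640*s),np.uint8);a=np.radians(p[2]);R=np.array([[np.cos(a),-np.sin(a)],[np.sin(a),np.cos(a)]])
    for o,z0,z1 in M[k]:
        q=o@R.T+p[:2];P=np.vstack([np.c_[q,np.full(len(q),z+dz)] for z in(z0,z1)])
        cv2.fillConvexPoly(m,cv2.convexHull(((proj(C,P)+.5)*s).astype(np.int32)),255)
    return cv2.resize(m,(640,400),interpolation=cv2.INTER_AREA)/255.
def fit(C,k,mask,p0,dz=0):
    mk=mask.astype(float)
    f=lambda p:np.abs(sil(C,k,p,dz)-mk).sum()
    sh=k.split("_")[1];best=None
    for y in (np.arange(0,SYM[sh],30 if sh=="oval" else 22.5) if sh in SYM else [0]):
        S=np.array([[p0[0],p0[1],y]]*4)+np.array([[0,0,0],[8,0,0],[0,8,0],[0,0,12]])
        r=minimize(f,S[0],method="Nelder-Mead",options=dict(initial_simplex=S,maxiter=90))
        if best is None or r.fun<best.fun:best=r
    p=best.x.copy();p[2]=p[2]%SYM[sh] if sh in SYM else 0
    return p,best.fun/mk.sum()
def locate(camera,keys,show=None):
    C=cam(camera);im=get_image(camera);out={}
    for k,p0 in keys.items():
        rs=regions_of(k+("_spigot" if k[0]=="c" else "_top"),camera)
        uv=proj(C,[[*p0,20 if k[0]=="c" else 65]])[0]
        rs=[r for r in rs if np.hypot(*(np.array(r["extent"][:2])-uv))<45]
        if not rs: print(k,"missed");continue
        r=min(rs,key=lambda r:np.hypot(*(np.array(r["extent"][:2])-uv)))
        p,e=fit(C,k,r["region"],p0);out[k]=p;print(camera,k,p.round(1),"misfit",round(e,2),"score",round(r["score"],2))
        if show:
            cs,_=cv2.findContours((sil(C,k,p)>.5).astype(np.uint8),cv2.RETR_EXTERNAL,cv2.CHAIN_APPROX_NONE);im=np.ascontiguousarray(im);cv2.drawContours(im,cs,-1,(255,0,0),1)
    if show:cv2.imwrite(show,im[:,:,::-1])
    return out
E
python3 - <<'E'
from h import *
print("grasp_offset" in globals() and grasp_offset)
C=cam("top")
px={"cover_round":(336,217),"cover_small":(402,221),"cover_square":(398,155),"cover_oval":(336,156),"pod_round":(182,151),"pod_small":(178,206),"pod_square":(236,159),"pod_oval":(227,209)}
locate("top",{k:back(C,v,20 if k[0]=="c" else 65) for k,v in px.items()},"pics/top1.png")
E
```

```text
18.700000000000003
top cover_round [ 445.9 -120.4    0. ] misfit 0.04 score 0.76
top cover_small [ 440.9 -283.1    0. ] misfit 0.14 score 0.84
top cover_square [ 613.9 -277.5    4. ] misfit 0.05 score 0.72
top cover_oval [ 610.7 -115.3   24.6] misfit 0.04 score 0.93
pod_round missed
top pod_small [465.  269.7   0. ] misfit 0.12 score 0.73
top pod_square [585.5 126.2  10.9] misfit 0.1 score 0.73
top pod_oval [461.3 149.9  32.1] misfit 0.21 score 0.57
```

Run:
```python
from h import *
def go(p,yaws=(180,150,-150,90,-90,0)):
    for y in yaws:
        try: goto(p,[180,0,y]);print("yaw",y);return
        except Unreachable: pass
go([522,200,200])
locate("wrist",{"pod_round":(590,250),"pod_small":(465,270),"pod_square":(585,126),"pod_oval":(461,150)},"pics/w1.png")
go([528,-199,190])
locate("wrist",{"cover_round":(446,-120),"cover_small":(441,-283),"cover_square":(614,-277),"cover_oval":(611,-115)},"pics/w2.png")
print(get_obs()["t"],get_obs()["joint_pos"].round())
a=np.vstack([cv2.imread("pics/w1.png"),cv2.imread("pics/w2.png")]);cv2.imwrite("pics/w12.png",cv2.resize(a,(480,600)))
```

```text
yaw 180
wrist pod_round [603.9 267.6   0. ] misfit 0.07 score 0.59
wrist pod_small [464.2 267.3   0. ] misfit 0.2 score 0.64
wrist pod_square [585.2 127.2   8.5] misfit 0.09 score 0.71
wrist pod_oval [460.  149.8  36.4] misfit 0.18 score 0.72
yaw 180
wrist cover_round [ 445.1 -121.3    0. ] misfit 0.02 score 0.73
wrist cover_small [ 440.2 -285.8    0. ] misfit 0.03 score 0.81
wrist cover_square [ 611.9 -278.8    3.9] misfit 0.04 score 0.92
wrist cover_oval [ 610.4 -116.3   24.6] misfit 0.02 score 0.75
5.1417 [ -28.    6.  102.    0.   73. -118.]
```

View pics/w1.png

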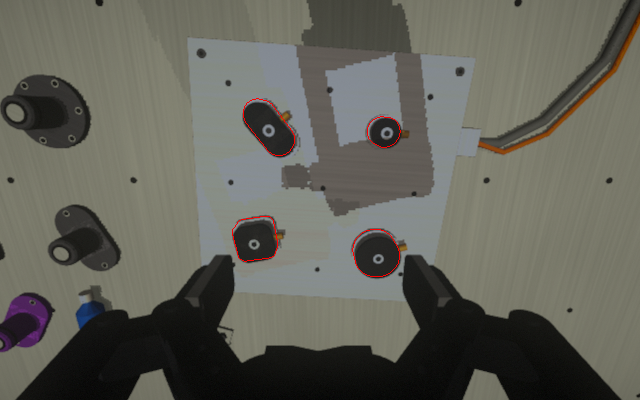

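View pics/w2.png

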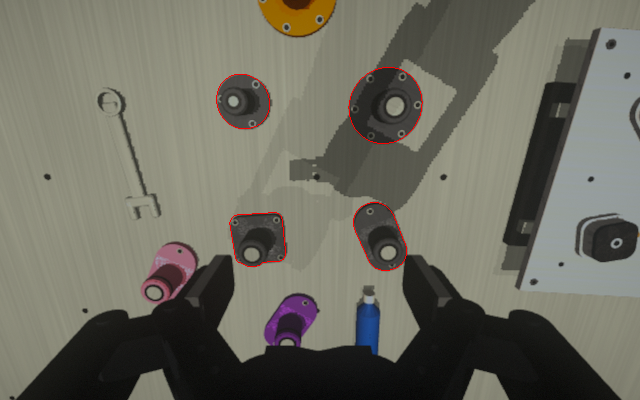

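Run:
```python
from h import *
c=get_calibration("wrist");T=np.eye(4);T[:3,:3]=Rot.from_euler("xyz",[180,0,180],degrees=True).as_matrix();T[:3,3]=[522,200,200]
W=np.linalg.inv(T@c["mount"]);C=(c,W[:3,:3],W[:3,3])
for k in("pod_round","pod_small","pod_square","pod_oval"):M[k]=[(M[k][0][0],69.9,70)]
im=cv2.imread("pics/w1.png");ok=im.max(2)<62
for k,u in {"pod_round":(378,259),"pod_small":(386,132),"pod_square":(254,243),"pod_oval":(268,130)}.items():
    b=back(C,u,70)
    w=np.zeros((400,640),np.uint8);cv2.circle(w,u,36,1,-1)
    m=cv2.morphologyEx((ok&(w>0)).astype(np.uint8),cv2.MORPH_CLOSE,np.ones((9,9)))
    n,l,s,_=cv2.connectedComponentsWithStats(m);m=l==(1+np.argmax(s[1:,4]))
    print(k,b.round(1),fit(C,k,m,b),m.sum())
```

```text
pod_round [606.9 268.3] (array([603.67198446, 267.48339796,   0.        ]), np.float64(0.2883714458920923)) 1973
pod_small [464.4 267.6] (array([465.36021998, 266.9916759 ,   0.        ]), np.float64(0.08617741456967933)) 727
pod_square [586.7 126.7] (array([584.66561   , 127.44357631,   5.26734393]), np.float64(0.20441628959276018)) 1625
pod_oval [462.4 148.9] (array([462.25719301, 150.06706999,  40.68543135]), np.float64(0.040982827193562235)) 1691
```

```bash
cat > pp.py <<'E'
from h import *
H=15.5
def pp(src,dst,dyaw=0,w=36,yaw=180):
    q=[180,0,yaw]
    grip(85,70);goto([*src,120],q);move_l([*src,H],speed=120);grip(w-12)
    o=get_obs();print("grip",round(o["grip_width"],1),round(o["grip_force"],1),o["wrist_force"].round(1))
    if abs(o["grip_width"]-w)>5: print("BAD GRASP");return
    move_l([*src,190],speed=200);o=get_obs();print("lift",round(o["grip_width"],1),o["wrist_force"].round(1))
    q2=[180,0,yaw+dyaw];goto([*dst,190],q2);move_l([*dst,70+H+6],speed=150);move_l([*dst,70+H+.5],speed=20)
    print("down",get_obs()["wrist_force"].round(1));wait(.2);grip(w+20);wait(.2)
    move_l([*dst,180],speed=150);print("t",round(get_obs()["t"],1))
E
python3 - <<'E'
from pp import *
pp((445.1,-121.3),(606.9,268.3))
goto([525,150,140],[180,0,180])
locate("wrist",{"pod_square":(586,127),"pod_oval":(462,149)},"pics/w3.png")
cv2.imwrite("pics/w3r.png",get_image("wrist")[:,:,::-1])
M["cover_round"]=[(o,a+70,b+70) for o,a,b in M["cover_round"]];C=cam("wrist")
locate("wrist",{"cover_round":(607,268)})
C=cam("top");locate("top",{"cover_round":(607,268)})
E
```

```text
grip 30.2 68.6 [-2.6  1.6  7.4]
BAD GRASP
pod_square missed
wrist pod_oval [459.9 149.4  40.8] misfit 0.15 score 0.94
cover_round missed
cover_round missed
```

View pics/w3r.png

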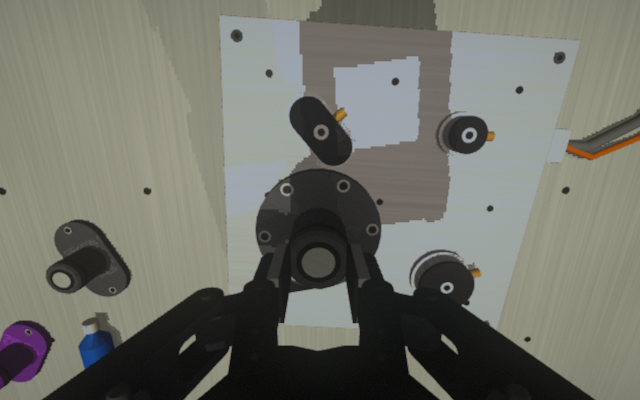

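Run:
```python
from h import *
o=get_obs();print(o["grip_width"],o["grip_force"],o["tcp_pos"],o["t"],o["wrist_force"])
for dz in (118,124.5,131):
  C=cam("wrist");get_image("wrist")
  for r in regions_of("cover_round_spigot","wrist"):
    if r["extent"][2]>90: print(dz,fit(C,"cover_round",r["region"],(525,150),dz),r["extent"],r["score"])
c=back(cam("wrist"),(318,262),172.5);print("spigot top",c)
g=cam("wrist");print(proj(g,[[525,150,172.5],[525,150,158.7],[525,168,158.7],[525,132,158.7]]))
a=cv2.imread("pics/w3r.png")[150:330,220:420];cv2.imwrite("pics/w3z.png",cv2.resize(a,None,fx=3,fy=3,interpolation=cv2.INTER_CUBIC))
```

```text
29.85198730154245 69.52345625227736 [524.9795703  149.37244852 139.76630562] 9.1333 [ 0.3112434  -0.28743404 -2.98706004]
124.5 (array([524.56665936, 148.75006171,   0.        ]), np.float64(0.16732380670206867)) [318.5, 230.4, 122.7, 120.9] 0.62
131 (array([523.58351048, 148.42918326,   0.        ]), np.float64(0.25228872135893005)) [318.7, 231.3, 127.8, 118.0] 0.64
spigot top [524.65413108 149.1589672 ]
[[319.57896296 262.58038785]
 [319.454413   250.80958872]
 [350.59657715 250.80209951]
 [288.3127772  250.81707779]]
```

View pics/w3z.png

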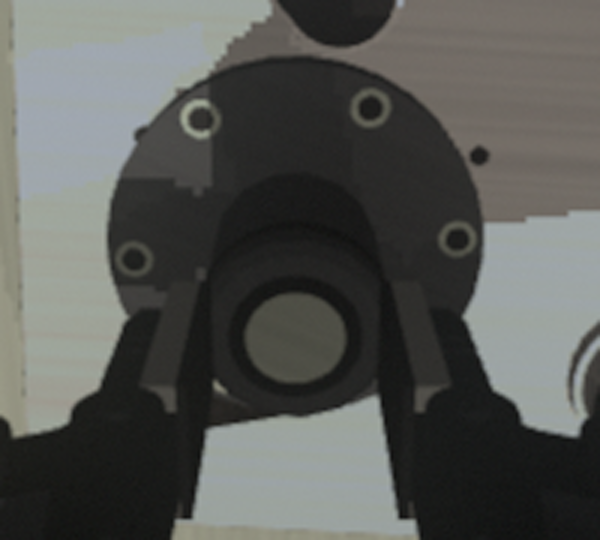

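```bash
sed -i 's/>5: print/>9: print/' pp.py
python3 - <<'E'
from pp import *
C=cam("wrist")
for n,u in dict(round=(447,287),small=(469,134),oval=(321,132)).items(): print(n,back(C,u,70).round(1))
dst=(606.9,268.3)
goto([*dst,190],[180,0,180]);move_l([*dst,70+H+6],speed=150);move_l([*dst,70+H+.5],speed=20)
print("down",get_obs()["wrist_force"].round(1));wait(.2);grip(56);wait(.2)
move_l([*dst,180],speed=150);print("t",round(get_obs()["t"],1))
goto([525,150,170],[180,0,180])
cv2.imwrite("pics/w4.png",get_image("wrist")[:,:,::-1])
locate("wrist",{"pod_square":(586,127),"pod_oval":(462,149)})
M["cover_round"]=[(o,a+70,b+70) for o,a,b in M["cover_round"]]
get_image("top")
locate("wrist",{"cover_round":(607,268)});locate("top",{"cover_round":(607,268)})
E
```

```text
round [607.6 272.1]
small [465.3 271.2]
oval [463.7 151.6]
down [ 0.1  0.5 -0.6]
t 12.9
wrist pod_square [584.9 127.1  13.9] misfit 0.11 score 0.73
wrist pod_oval [459.4 149.   40.5] misfit 0.18 score 0.74
wrist cover_round [606.1 267.7   0. ] misfit 0.47 score 0.87
cover_round missed
```

View pics/w4.png

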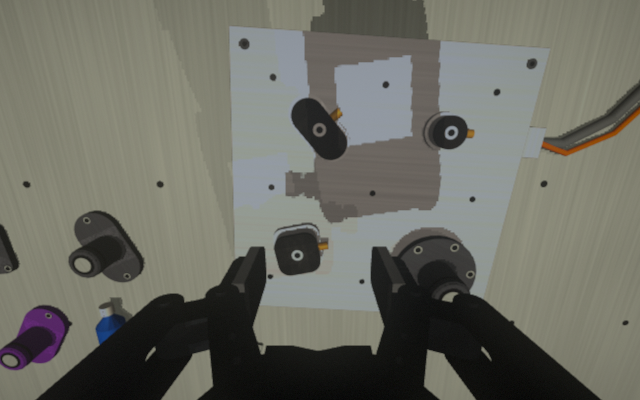

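Run:
```python
from h import *
C=cam("wrist")
for n,u in dict(small=(451,132),oval=(320,130),square=(297,255)).items(): print(n,back(C,u,70).round(1))
# rectified view of the z=70 plane, 5 px/mm, x up, y left
im=cv2.imread("pics/w4.png")
def rect(cx,cy,h=35,s=5):
    g=np.array([[cx+h,cy+h],[cx+h,cy-h],[cx-h,cy-h],[cx-h,cy+h]]);uv=proj(C,np.c_[g,np.full(4,70)]).astype(np.float32)
    n=2*h*s;Hm=cv2.getPerspectiveTransform(uv,np.float32([[0,0],[n,0],[n,n],[0,n]]))
    r=cv2.warpPerspective(im,Hm,(n,n));r=cv2.convertScaleAbs(r,alpha=1.8,beta=10)
    for k in range(0,n,50): cv2.line(r,(k,0),(k,n),(0,0,255) if k==n//2 else (90,60,0),1);cv2.line(r,(0,k),(n,k),(0,0,255) if k==n//2 else (90,60,0),1)
    return r
cv2.imwrite("pics/rect.png",np.hstack([rect(586,127),rect(462,149)]))
```

```text
small [465.7 270.2]
oval [464.  151.4]
square [589.5 127.9]
```

View pics/rect.png

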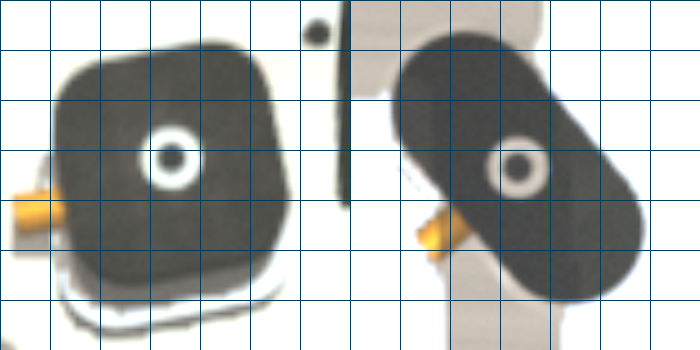

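Run:
```python
from pp import *
pp((440.2,-285.8),(465,269),w=28)
pp((611.9,-278.8),(588,127.3),dyaw=6)
pp((610.4,-116.3),(463.2,150.4),dyaw=15)
goto([525,200,230],[180,0,180])
for k in M:
    if k[0]=="c": M[k]=[(o,a+70,b+70) for o,a,b in M[k]]
locate("wrist",{"cover_round":(607,268),"cover_small":(465,269),"cover_square":(588,127),"cover_oval":(463,150)})
cv2.imwrite("pics/w5.png",get_image("wrist")[:,:,::-1])
```

```text
grip 22.3 68.4 [-0.5  2.   6.7]
lift 21.8 [-0.6 -0.3 -2.8]
down [ 1.2  0.5 -1.7]
t 23.4
grip 30.2 68.8 [-1.   1.7  5.2]
lift 29.4 [-1.1  0.5 -4.1]
down [ 0.2  0.4 -2. ]
t 32.9
grip 30.0 68.8 [-1.7  1.4  5.2]
lift 29.8 [-0.3 -0.3 -3.1]
down [ 1.3  0.  -0.9]
t 40.9
wrist cover_round [606.8 266.6   0. ] misfit 0.32 score 0.61
wrist cover_small [465.3 267.9   0. ] misfit 0.02 score 0.62
wrist cover_square [588.9 126.    9.4] misfit 0.19 score 0.89
wrist cover_oval [463.  149.5  40.1] misfit 0.02 score 0.95
```

View pics/w5.png

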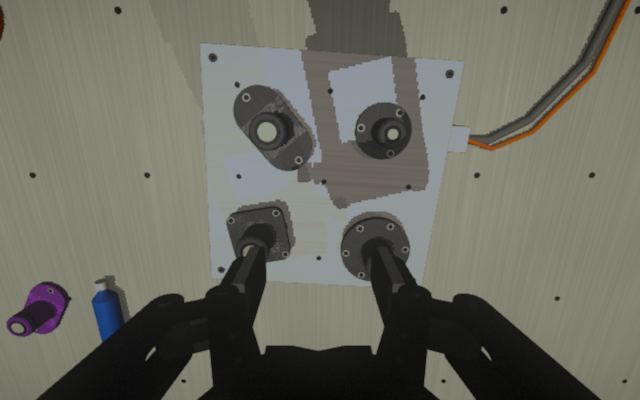

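Run:
```python
from station import *
print(sign_off())
```

```text
the job is handed in; nothing more can be done
None
```

I set all four covers on their matching pods, spigot up, and handed the job in at about 41 s of the 128 s allowed. Centring error is an estimated 2–3 mm against the 8 mm limit, and the square and oval covers line up with their pods within about 1°. The final camera fits were clean for the small and oval covers. The fingers partly hid the large round and square ones, so those two rest mainly on where the arm set them down. I never moved near the spanner, cartridge or look-alikes, and sign-off returned no verdict.

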